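# Turn the sample carousel to bring the beaker to the pointer

### The arm

A 7-joint arm with a two-finger parallel gripper is mounted at the origin on a cart in front of the work surface, level with it; the furniture and walls round the work are solid. World frame = base frame: x ahead of the robot, y to its left, z up, the work surface at z = 0. Lengths are in m, angles in degrees, forces in N, time in s.
With the tool pointing down it reaches from about 0.425 to 0.875 m from the base axis. Payload 4.7 kg.
Tool frame: the origin (TCP) lies at the very end of the fingers, on their centre line; the grasp point (between the pads) lies 19 mm behind it; z points along the fingers, y is the line along which they close (so a half turn about z gives the same grasp; the last joint's range is limited). The gripper opens to 87 mm and grips with 3 to 60 N. Pads are 19 mm wide; open, the fingers measure 117 mm over their backs; the gripper's body (75 mm by 190 mm) begins 51 mm behind the grasp point.
Start: joints at [-71.958, 18.392, -4.016, 83.108, 1.295, 78.541, -3.26], TCP at [0.193, 0.621, 0.223] pointing down, gripper open.
Joint ranges: [-163.93, 163.93], [-17.29, 119.83], [-79.2, 71.16], [3.27, 140.29], [-89.18, 269.18], [5.43, 117.66], [-154.24, 154.24]. Speed limits (degrees/s): [147.25, 147.25, 180, 180, 180, 180, 180].

### API

Orientations are given as a 3x3 rotation matrix whose columns are the frame's x, y, z axes.
In Python, from cell import sensors, vision, bot gives the robot as it stands.
- The arm moves only by the tool move_arm, never from a script. Its argument "series" is a list of rows, each a list of 2 entries, a list of its own where there are three numbers: the shift along the tool's x, y, z in mm, then the turn, a rotation vector about the tool's x, y, z in rad. In form: [[[x, y, z], [ax, ay, az]], ...]. A call has 1 to 20 rows; each row shifts and turns the commanded pose from where the row before left it, along the tool's axes as they then stand; what a row does not reach is not made up. A row lasts 1/8 s, in which the tool goes at most 62.5 mm and 10.7 degrees, less where a joint would pass 70% of its speed; a pose out of reach is approached as far as the arm can. A call with a gripper value outside its range is refused whole. "grip" is the finger opening in mm, from 0 to 87, set as the call begins (left out, the last holds). The fingers move at their own pace and stop on an object; "newtons" is the grip in N (left out, the last holds). Time passes only in rows, so rows that do not move let the fingers close. It gives the time, the measured TCP pose, the force, the opening and the grip force at its end, in the units of the state.
- sensors.get_obs(): the state, without advancing time (a new reading comes with each control period).
- vision.get_image(name): name is "scene" or "top"; returns a dict with "color" (480x640x3 uint8, red, green, blue), "fx", "fy", "cx", "cy" (pixels), "eye" and "rotation" of the camera in the world. Camera axes: x right, y down, z forward; pixel columns grow to the right and rows downward; lengths in m; the calibration is good to about 2 mm. A picture is of the moment at which its call begins. There is no depth.
- bot.hand_in(): hands the job in; it is judged then, once.
The state is a dict: "time_s": time; "q": joint angles; "joint_vel": joint speeds; "tau": joint torques, N m; "position": TCP position; "orientation": TCP orientation; "wrist_force": force on the tool from outside, world axes, zero at the start; "wrist_torque": the same for the moment, N m; "finger_gap": finger opening in m; "finger_force": force on a finger pad.
Only numpy, scipy, OpenCV 4.12 (cv2) and the standard library are available. Lean on these libraries where they do the work, as an engineer would, in place of code of your own. Each camera call takes 0.05 s, during which the arm holds its last target. There are 200 camera calls.

### The job

Gently turn the sample carousel by pushing on the spokes of its hand wheel with one fingertip, either way round, until the beaker on it stands in line with the fixed pointer at the carousel's edge, then let go. Do not touch the platter or the vessels standing on it, and leave the other things on the bench alone.

Things in the scene. Friction and masses are not known exactly. Their poses are not given: they have to be found in the camera images.
- carousel: Rotor of the sample carousel: a 24 mm steel column with a hand wheel on top and a platter below. Origin on the vertical turning axis at bench height, z up. The wheel has three spokes and no rim; one spoke lies along the body's +x, the others at +120 and -120 degrees. It turns either way, no stop within 1.5 turns; light friction (about 2 N pushed at 65 mm radius) stops it once no longer pushed.
- hub (a point): Centre of the hand wheel, on the turning axis at the height of the spokes' middle (135 mm above the bench); turns with the rotor, axes as the rotor's. Spokes: bare level round steel bars 12 mm thick, from the black hub (44 mm across, top 152 mm above the bench) to a black ball 18 mm across centred 86 mm from the axis.
- platter: Round aluminium platter, 300 mm across, fixed to the rotor and turning with it; upper surface 28 mm, rim 31 mm above the bench. Origin and axes as the rotor's. Three vessels stand loose on it, about 90 mm from the axis and 120 degrees apart, each opposite a spoke. Not to be touched.
- station (a point): Where the beaker's middle must come: fixed point 90 mm from the turning axis, at the height of the platter's surface (28 mm), marked by the pointer: a steel cone on a post outside the platter, which does not turn and points at the axis. Post 180 mm from the axis, 82 mm high. The point's -x points from the axis to the post.
- beaker: The glass beaker, the only tall vessel on the platter: 54 mm across, 69 mm high (top 97 mm above the bench). Origin at the middle of its underside.
- petri_dish: A lidded petri dish on the platter, 91 mm across, 15 mm high. Origin at the middle of its underside.
- weighing_dish: A shallow glass weighing dish on the platter, 95 mm across, 13 mm high. Origin at the middle of its underside.
- pen: A pen lying on the bench to the left of the carousel, 152 mm long, 12 mm thick. Origin under its middle. Bystander.
- carton: A small carton standing on the bench to the left of the carousel, farther off, 26 x 60 x 70 mm high. Origin under its middle. Bystander.
- cup: A clear plastic cup standing on the bench to the right of the carousel, 75 mm across, 72 mm high. Origin under its middle. Bystander.
Things that resemble listed ones, but are neither listed nor needed, are in the scene too. Leave any black, brown or turquoise look-alike of the weighing_dish alone.

How it is judged:
By the outcome, as a careful person would: the job done as asked, in the order asked, and still so for the second after the job is handed in, with the robot touching nothing.
It also fails if it takes over 48 s, if anything falls off the work surface, if the arm or the gripper's body presses on something with over 40 N, if the wrist force passes 120 N, or if a joint passes its speed limit or range.

## Working session

There is one attempt and no reset: what is moved stays moved. The work goes in short steps, Python scripts to look and compute and a tool call to move; the robot and the scene stay as the last step left them, time stands still between calls to the robot, and variables do not carry over. Pictures are saved under pics/ and viewed, at most 10 in all, crops included, and the job is handed in when it is done.

Besides the shell and the picture viewer there is one more tool, called after "Request:" as name([rows], argument=value, ...), one row to a line, values as JSON. move_arm: Moves the arm, as the interface text tells. Its arguments: {"type":"object","properties":{"series":{"type":"array","items":{"type":"array"}},"grip":{"type":"number"},"newtons":{"type":"number"}},"required":["series"]}

```bash
mkdir -p pics
python3 - <<'E'
from cell import sensors, vision, bot
import cv2,numpy as np
for n in("scene","top"):
    im=vision.get_image(n); cv2.imwrite(f"pics/{n}0.png",im["color"][:,:,::-1])
    print(n,[im[k] for k in("fx","fy","cx","cy")],im["eye"],np.round(im["rotation"],4).tolist())
o=sensors.get_obs();print(o["time_s"],o["position"],np.round(o["orientation"],3),o["finger_gap"])
E
```

```text
scene [464.1050561984819, 464.1050561984819, 312.71584749358124, 235.43254567170248] [-0.05780394 -0.6013031   0.89121205] [[0.6739, -0.4733, 0.5673], [-0.7388, -0.4237, 0.5241], [-0.0077, -0.7723, -0.6352]]
top [588.4554833906549, 588.4554833906549, 319.37106883868194, 239.5662398928526] [0.29223946 0.02771338 1.99392759] [[-0.0216, -0.98, 0.1979], [-0.9996, 0.025, 0.0144], [-0.0191, -0.1975, -0.9801]]
0.1 [0.19247377 0.62032289 0.22155622] [[-0.955  0.296 -0.   ]
 [ 0.296  0.955 -0.002]
 [-0.    -0.002 -1.   ]] 0.0868106901265539
```

View pics/scene0.png

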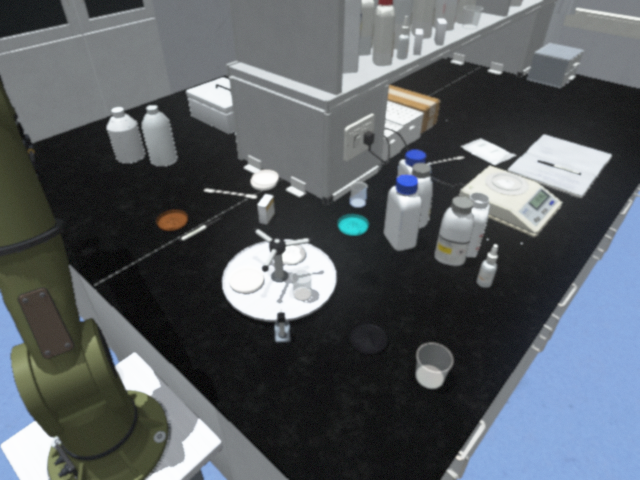

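View pics/top0.png

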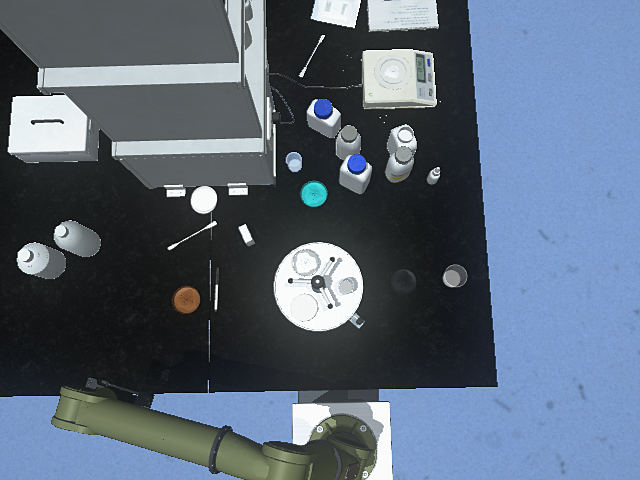

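The carousel is at about (319,286) in top, with the pointer at about (357,320). In scene it is at about (279,278). I'll enlarge both.

Run:
```python
import cv2
a=cv2.imread("pics/top0.png")[232:342,262:382]; cv2.imwrite("pics/c1.png",cv2.resize(a,None,fx=5,fy=5,interpolation=cv2.INTER_CUBIC))
a=cv2.imread("pics/scene0.png")[225:350,210:350]; cv2.imwrite("pics/c2.png",cv2.resize(a,None,fx=4.8,fy=4.8,interpolation=cv2.INTER_CUBIC))
```

```text
(no output)
```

View pics/c1.png

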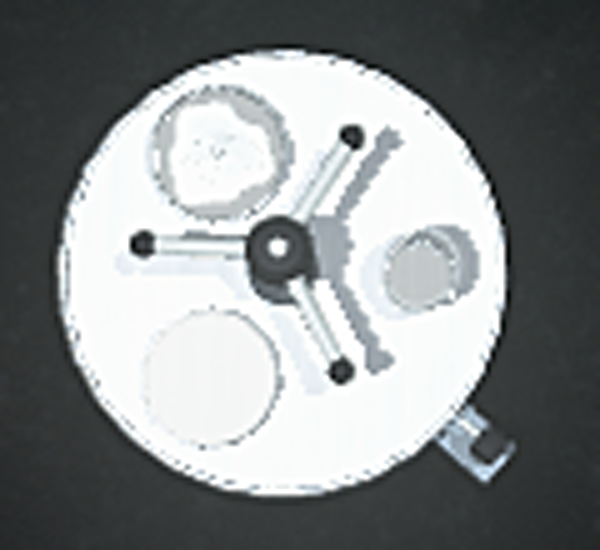

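View pics/c2.png

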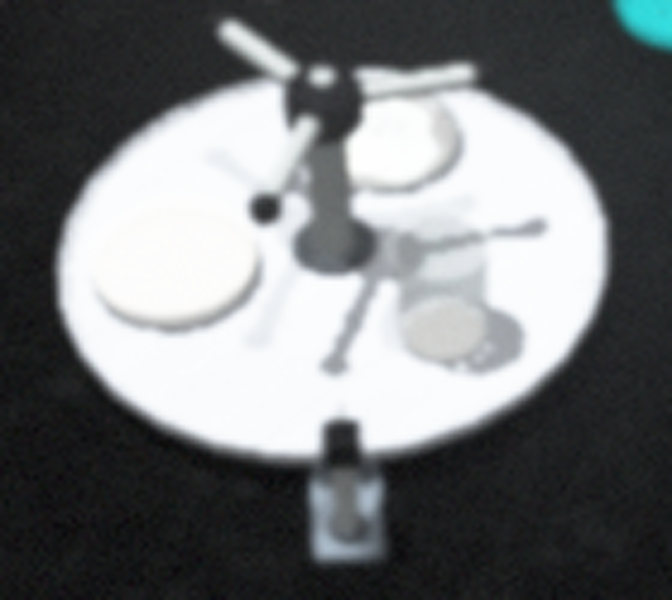

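```bash
cat > h.py <<'E'
import numpy as np
C={"top":(588.455,319.371,239.566,[0.29223946,0.02771338,1.99392759],[[-0.0216,-0.98,0.1979],[-0.9996,0.025,0.0144],[-0.0191,-0.1975,-0.9801]]),
"scene":(464.105,312.716,235.4325,[-0.05780394,-0.6013031,0.89121205],[[0.6739,-0.4733,0.5673],[-0.7388,-0.4237,0.5241],[-0.0077,-0.7723,-0.6352]])}
def w(cam,u,v,z):
    f,cx,cy,e,R=C[cam];e=np.array(e);d=np.array(R)@[(u-cx)/f,(v-cy)/f,1]
    return e+d*(z-e[2])/d[2]
def px(cam,P):
    f,cx,cy,e,R=C[cam];p=np.array(R).T@(np.array(P)-e);return f*p[0]/p[2]+cx,f*p[1]/p[2]+cy
E
python3 - <<'E'
from h import *
t=lambda a,b,z:w("top",262+(a+.5)/5-.5,232+(b+.5)/5-.5,z)[:2]
s=lambda a,b,z:w("scene",210+(a+.5)/4.8-.5,225+(b+.5)/4.8-.5,z)[:2]
rim=[t(58,271,.031),t(507,271,.031),t(283,48,.031),t(283,495,.031)]
c1=np.mean(rim,0);b=[t(143,243,.135),t(351,137,.135),t(341,371,.135)];c2=np.mean(b,0);c3=t(278,247,.152)
print("centers",c1,c2,c3,s(322,75,.152)); c=(c1+c2)/2
def pol(n,p):d=p-c;print(n,p.round(4),"r",(np.hypot(*d)*1e3).round(1),"ang",np.degrees(np.arctan2(d[1],d[0])).round(1))
for n,p in zip("LRB",b):pol("ball"+n,p)
pol("ball scene",s(265,209,.135))
pol("beaker base top",t(420,275,.03));pol("beaker base sc",s(443,330,.03));pol("beaker rim sc",s(446,250,.097))
pol("petri",t(212,378,.04));pol("weigh",t(220,152,.035))
pol("post top",t(490,445,.082));pol("post sc",s(343,428,.082));pol("base sc",s(348,522,.0))
pol("base plate top", t(478,445,.0))
E
```

```text
centers [0.53167322 0.06415679] [0.53172038 0.06470015] [0.53125411 0.06449526] [0.52899416 0.06254775]
ballL [0.5381 0.1507] r 86.5 ang 85.8
ballR [0.6031 0.0166] r 86.0 ang -33.8
ballB [0.4539 0.0268] r 86.4 ang -154.2
ball scene [0.452 0.025] r 88.9 ang -153.7
beaker base top [ 0.5259 -0.0278] r 92.4 ang -93.6
beaker base sc [ 0.5221 -0.0262] r 91.1 ang -96.0
beaker rim sc [ 0.5183 -0.034 ] r 99.3 ang -97.8
petri [0.4596 0.1123] r 86.6 ang 146.4
weigh [0.6118 0.1046] r 89.6 ang 26.6
post top [ 0.4088 -0.068 ] r 180.7 ang -132.9
post sc [ 0.4091 -0.0693] r 181.4 ang -132.5
base sc [ 0.4148 -0.0612] r 171.6 ang -132.9
base plate top [ 0.4139 -0.0641] r 174.3 ang -132.5
```

```bash
cat >> h.py <<'E'
from scipy.spatial.transform import Rotation as Ro
def plan(poses,p0,yaw0):
    # pose list (xyz mm, yaw of tool y deg), tool down; prints tool-frame rows
    out=[];p,y=np.array(p0,float),yaw0
    for q,yn in poses:
        a=np.radians(y);Y=np.array([np.cos(a),np.sin(a),0]);Z=np.array([0,0,-1.]);X=np.cross(Y,Z)
        d=np.round([(np.array(q)-p)@X,(np.array(q)-p)@Y,(np.array(q)-p)@Z],1);t=np.round(np.radians(y-yn),3)
        out.append([d.tolist(),[0,0,float(t)]]);p=p+d[0]*X+d[1]*Y+d[2]*Z;y=y-np.degrees(t)
    print(out,p,y)
E
python3 - <<'E'
from h import *
A=np.array([192.8,620.6,222.]);B=np.array([491.3,129.5,222.])
plan([(A+(B-A)*s,72.8-77*s) for s in np.arange(1,17)/16],A,72.8)
E
```

```text
[[[-26.9, -23.8, 0.0], [0, 0, 0.084]], [[-28.8, -21.5, 0.0], [0, 0, 0.084]], [[-30.5, -18.9, 0.0], [0, 0, 0.084]], [[-32.0, -16.4, 0.0], [0, 0, 0.084]], [[-33.2, -13.6, 0.0], [0, 0, 0.084]], [[-34.3, -10.8, 0.0], [0, 0, 0.084]], [[-35.0, -7.8, 0.0], [0, 0, 0.084]], [[-35.6, -4.9, 0.0], [0, 0, 0.084]], [[-35.9, -1.9, 0.0], [0, 0, 0.084]], [[-35.9, 1.2, 0.0], [0, 0, 0.084]], [[-35.7, 4.1, 0.0], [0, 0, 0.084]], [[-35.2, 7.1, 0.0], [0, 0, 0.084]], [[-34.5, 10.1, 0.0], [0, 0, 0.084]], [[-33.5, 12.9, 0.0], [0, 0, 0.084]], [[-32.3, 15.6, 0.0], [0, 0, 0.084]], [[-30.9, 18.4, 0.0], [0, 0, 0.084]]] [491.33067843 129.49540291 222.        ] -4.20552766558266
```

Request:
move_arm([
  [[-27, -24, 0], [0, 0, 0.084]],
  [[-29, -21.5, 0], [0, 0, 0.084]],
  [[-30.5, -19, 0], [0, 0, 0.084]],
  [[-32, -16.5, 0], [0, 0, 0.084]],
  [[-33, -13.5, 0], [0, 0, 0.084]],
  [[-34.5, -11, 0], [0, 0, 0.084]],
  [[-35, -8, 0], [0, 0, 0.084]],
  [[-35.5, -5, 0], [0, 0, 0.084]],
  [[-36, -2, 0], [0, 0, 0.084]],
  [[-36, 1, 0], [0, 0, 0.084]],
  [[-35.5, 4, 0], [0, 0, 0.084]],
  [[-35, 7, 0], [0, 0, 0.084]],
  [[-34.5, 10, 0], [0, 0, 0.084]],
  [[-33.5, 13, 0], [0, 0, 0.084]],
  [[-32.5, 15.5, 0], [0, 0, 0.084]],
  [[-31, 18.5, 0], [0, 0, 0.084]],
  [[0, 0, 0], [0, 0, 0]],
  [[0, 0, 0], [0, 0, 0]],
], grip=0, newtons=10)

```text
time_s: 2.35
position: [0.4901, 0.1285, 0.2224]
orientation: [[0.075, 0.997, -0.001], [0.997, -0.075, 0.0], [0.0, -0.001, -1.0]]
wrist_force: [0.3, -0.3, -0.5]
finger_gap: 0.0005
finger_force: 0.0
```

Request:
move_arm([
  [[0, 0, 20], [0, 0, 0]],
  [[0, 0, 20], [0, 0, 0]],
  [[0, 0, 20], [0, 0, 0]],
  [[0, 0, 20], [0, 0, 0]],
  [[0, 0, 15], [0, 0, 0]],
  [[0, 0, 8], [0, 0, 0]],
  [[0, 0, 0], [0, 0, 0]],
  [[0, 6, 0], [0, 0, 0]],
  [[0, 6, 0], [0, 0, 0]],
  [[0, 4, 0], [0, 0, 0]],
  [[0, 2, 0], [0, 0, 0]],
  [[0, 0, 0], [0, 0, 0]],
])

```text
time_s: 3.85
position: [0.5082, 0.1271, 0.1195]
orientation: [[0.074, 0.997, -0.0], [0.997, -0.074, -0.0], [-0.0, -0.0, -1.0]]
wrist_force: [0.3, -0.3, 0.1]
finger_gap: 0.0005
finger_force: 0.0
```

Request:
move_arm([
  [[0, 4, 0], [0, 0, 0]],
  [[0, 3, 0], [0, 0, 0]],
  [[0.7, 2.1, 0], [0, 0, 0.035]],
  [[0.7, 2.1, 0], [0, 0, 0.035]],
  [[0.7, 2.1, 0], [0, 0, 0.035]],
  [[0.7, 2.1, 0], [0, 0, 0.035]],
  [[0.7, 2.1, 0], [0, 0, 0.035]],
  [[0.7, 2.1, 0], [0, 0, 0.035]],
  [[0.7, 2.1, 0], [0, 0, 0.035]],
  [[0.7, 2.1, 0], [0, 0, 0.035]],
  [[0, 0, 0], [0, 0, 0]],
])

```text
time_s: 5.22
position: [0.5331, 0.1288, 0.1196]
orientation: [[0.347, 0.938, 0.001], [0.938, -0.347, -0.0], [0.0, 0.001, -1.0]]
wrist_force: [-0.2, -0.8, -0.0]
finger_gap: 0.0004
finger_force: 0.1
```

Run:
```python
from cell import vision
import cv2
t=vision.get_image("top")["color"][232:342,262:382,::-1]
s=vision.get_image("scene")["color"][225:350,210:350,::-1]
a=cv2.resize(t,(480,440),interpolation=cv2.INTER_CUBIC);b=cv2.resize(s,(493,440),interpolation=cv2.INTER_CUBIC)
cv2.imwrite("pics/m1.png",cv2.resize(cv2.hconcat([a,b]),(800,362)))
```

```text
(no output)
```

View pics/m1.png

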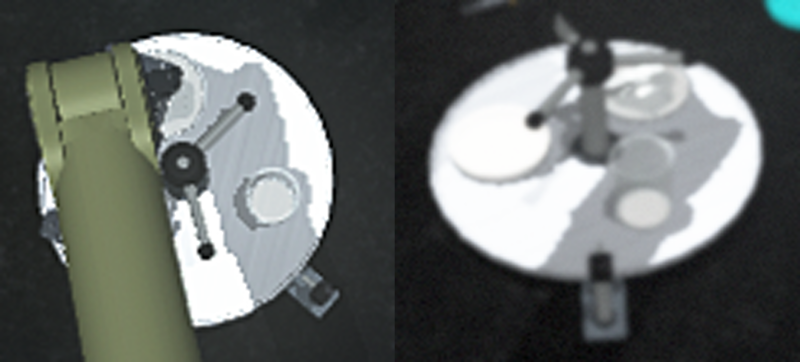

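Both cameras show the wheel has turned. In this picture the balls are at about (247,100) and (206,251) in the top half, and the beaker base is at about (643,209) in the scene half.

```bash
cat >> h.py <<'E'
c=np.array([.5317,.0644])
def pol(n,p):d=p[:2]-c;print(n,p[:2].round(4),"r",(np.hypot(*d)*1e3).round(1),"ang",np.degrees(np.arctan2(d[1],d[0])).round(1))
E
python3 - <<'E'
from h import *
t=lambda a,b,z:w("top",262+a/3.289-.5+.15,232+b/3.289-.5+.15,z)
s=lambda a,b,z:w("scene",210+(a-394.7)/2.896-.5+.15,225+b/2.896-.35,z)
pol("R",t(247,100,.135));pol("B",t(206,251,.135));pol("Bsc",s(536,119,.135));pol("bk",s(643,209,.03));pol("hub",t(183,162,.152))
E
```

```text
R [0.5929 0.0011] r 88.0 ang -46.0
B [0.4475 0.0443] r 86.5 ang -166.6
Bsc [0.4475 0.0424] r 87.0 ang -165.3
bk [ 0.5025 -0.0222] r 91.4 ang -108.6
hub [0.5315 0.0642] r 0.2 ang -128.0
```

Request:
move_arm([
  [[0.7, 2.1, 0], [0, 0, 0.035]],
  [[0.7, 2.1, 0], [0, 0, 0.035]],
  [[0.7, 2.1, 0], [0, 0, 0.035]],
  [[0.7, 2.1, 0], [0, 0, 0.035]],
  [[0.7, 2.1, 0], [0, 0, 0.035]],
  [[0.7, 2.1, 0], [0, 0, 0.035]],
  [[0.7, 2.1, 0], [0, 0, 0.035]],
  [[0.7, 2.1, 0], [0, 0, 0.035]],
  [[0.7, 2.1, 0], [0, 0, 0.035]],
  [[0.7, 2.1, 0], [0, 0, 0.035]],
  [[0, 0, 0], [0, 0, 0]],
  [[0, 0, 0], [0, 0, 0]],
])

```text
time_s: 6.82
position: [0.5546, 0.1245, 0.1196]
orientation: [[0.647, 0.762, 0.001], [0.762, -0.647, -0.0], [0.0, 0.001, -1.0]]
wrist_force: [0.2, 0.2, 0.2]
finger_gap: 0.0003
finger_force: 0.0
```

```bash
cat > look.py <<'E'
import sys,cv2
from cell import vision
t=vision.get_image("top")["color"][232:342,262:382,::-1]
s=vision.get_image("scene")["color"][225:350,210:350,::-1]
a=cv2.resize(t,(384,352),interpolation=cv2.INTER_CUBIC);b=cv2.resize(s,(414,370),interpolation=cv2.INTER_CUBIC)
# top scale 3.2; scene scale 2.957/2.96, offset x 384
a=cv2.copyMakeBorder(a,0,18,0,0,cv2.BORDER_CONSTANT)
cv2.imwrite(sys.argv[1],cv2.hconcat([a,b]))
E
python3 look.py pics/m2.png
```

```text
(no output)
```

View pics/m2.png

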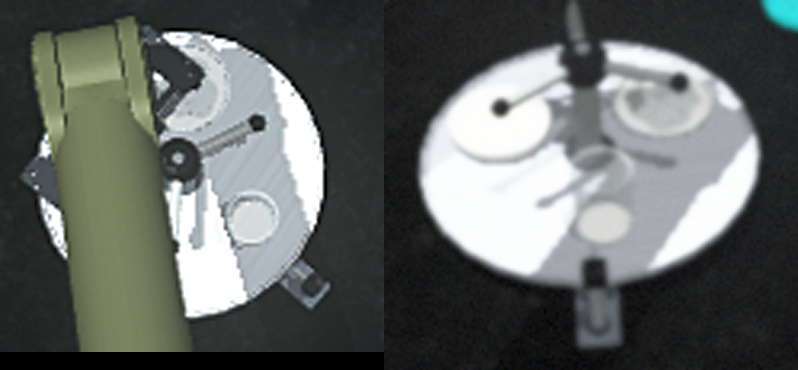

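The beaker base is now at about (604,222) in the scene half, nearly in front of the pointer at (594,270). The balls are at (257,122) in top and at (501,108) and (679,82) in scene.

Run:
```python
from h import *
t=lambda a,b,z:w("top",262+(a+.5)/3.2-.5,232+(b+.5)/3.2-.5,z)
s=lambda a,b,z:w("scene",210+(a+.5-384)/2.957-.5,225+(b+.5)/2.96-.5,z)
pol("R",t(257,122,.135));pol("Rsc",s(679,82,.135));pol("Bsc",s(501,108,.135));pol("bk",s(604,222,.03));pol("post",s(594,262,.082))
# calibration bias: project predicted base for angles
for a in(-125,-130,-132.7):
    r=np.radians(a);u,v=px("scene",[c[0]+.09*np.cos(r),c[1]+.09*np.sin(r),.03]);print(a,(u-209.5)*2.957+384,(v-224.5)*2.96)
```

```text
R [ 0.5675 -0.0149] r 87.0 ang -65.7
Rsc [ 0.5638 -0.0155] r 86.1 ang -68.1
Bsc [0.4436 0.0708] r 88.3 ang 175.8
bk [ 0.4766 -0.0078] r 90.8 ang -127.3
post [ 0.4098 -0.0674] r 179.5 ang -132.8
-125 608.6414293467982 221.10613513541222
-130 599.4372908460746 222.36510586340535
-132.7 594.4288822369099 222.79858149835547
```

Request:
move_arm([
  [[0.7, 2.1, 0], [0, 0, 0.035]],
  [[0.35, 1.05, 0], [0, 0, 0.0175]],
  [[0.35, 1.05, 0], [0, 0, 0.0175]],
  [[0.35, 1.05, 0], [0, 0, 0.0175]],
  [[0, 0, 0], [0, 0, 0]],
  [[0, 0, 0], [0, 0, 0]],
])

```text
time_s: 7.68
position: [0.5595, 0.1225, 0.1196]
orientation: [[0.711, 0.703, 0.0], [0.703, -0.711, -0.0], [0.0, 0.0, -1.0]]
wrist_force: [-1.2, -0.7, 0.3]
finger_gap: 0.0003
finger_force: 0.4
```

Run:
```python
from cell import vision
import cv2,numpy as np
from h import *
f=lambda n:np.mean([vision.get_image(n)["color"].astype(float) for _ in range(6)],0).astype(np.uint8)[:,:,::-1]
s=f("scene");t=f("top");cv2.imwrite("pics/s3.png",s);cv2.imwrite("pics/t3.png",t)
a=cv2.resize(s[230:350,212:346],None,fx=3.7,fy=3.7,interpolation=cv2.INTER_CUBIC)[:440]
b=cv2.resize(t[265:333,312:372],None,fx=5,fy=5,interpolation=cv2.INTER_CUBIC)
b=cv2.copyMakeBorder(b,0,a.shape[0]-b.shape[0],0,0,cv2.BORDER_CONSTANT);m=cv2.hconcat([a,b]);print(a.shape,m.shape);cv2.imwrite("pics/m3.png",m)
```

```text
(440, 496, 3) (440, 796, 3)
```

View pics/m3.png

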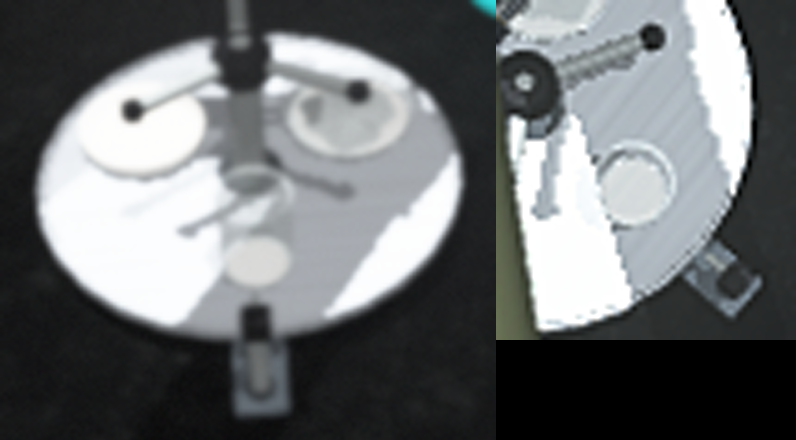

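In the scene half the beaker base is at about (256,262) and the post at (257,320). In the top half the ball is at (652,37), the beaker base at (632,190) and the post at (737,283).

Run:
```python
from h import *
t=lambda a,b,z:w("top",312+(a-496+.5)/5-.5,265+(b+.5)/5-.5,z)
s=lambda a,b,z:w("scene",212+(a+.5)/3.7-.5,230+(b+.5)/3.7-.5,z)
pol("R",t(652,37,.135));pol("bk t",t(632,190,.03));pol("bkrim t",t(637,184,.097));pol("post t",t(737,283,.082))
pol("hub s",s(241,42,.152));pol("Rsc",s(358,91,.135));pol("Bsc",s(132,110,.135));pol("bk",s(256.5,262,.03));pol("post",s(257,320,.082))
```

```text
R [ 0.5603 -0.0173] r 86.6 ang -70.7
bk t [ 0.473  -0.0035] r 89.8 ang -130.8
bkrim t [ 0.4706 -0.0058] r 93.0 ang -131.0
post t [ 0.4068 -0.0686] r 182.4 ang -133.2
hub s [0.5271 0.0603] r 6.2 ang -138.3
Rsc [ 0.5571 -0.0182] r 86.4 ang -72.9
Bsc [0.4448 0.0791] r 88.1 ang 170.4
bk [ 0.4696 -0.0039] r 92.3 ang -132.3
post [ 0.4043 -0.0743] r 188.3 ang -132.6
```

Request:
move_arm([
  [[0.2, 0.7, 0], [0, 0, 0.01]],
  [[0.2, 0.5, 0], [0, 0, 0.01]],
  [[0.1, 0.4, 0], [0, 0, 0.006]],
  [[0, 0, 0], [0, 0, 0]],
  [[0, 0, 0], [0, 0, 0]],
  [[0, -4, 0], [0, 0, 0]],
  [[0, -8, 0], [0, 0, 0]],
  [[0, -8, 0], [0, 0, 0]],
  [[0, 0, 0], [0, 0, 0]],
  [[0, 0, -20], [0, 0, 0]],
  [[0, 0, -25], [0, 0, 0]],
  [[0, 0, -25], [0, 0, 0]],
  [[0, 0, -30], [0, 0, 0]],
  [[0, 0, 0], [0, 0, 0]],
])

```text
time_s: 10.02
position: [0.5488, 0.1365, 0.2221]
orientation: [[0.73, 0.684, 0.005], [0.684, -0.73, 0.002], [0.005, 0.002, -1.0]]
wrist_force: [-0.1, -0.8, -0.2]
finger_gap: 0.0006
finger_force: 0.0
```

Request:
move_arm([
  [[20, -20, 0], [0, 0, 0]],
  [[25, -25, 0], [0, 0, 0]],
  [[25, -25, 0], [0, 0, 0]],
  [[25, -25, 0], [0, 0, 0]],
  [[25, -25, 0], [0, 0, 0]],
  [[25, -20, 0], [0, 0, 0]],
  [[30, -10, 0], [0, 0, 0]],
  [[30, -10, 0], [0, 0, 0]],
  [[30, -10, 0], [0, 0, 0]],
  [[30, -10, 0], [0, 0, 0]],
  [[30, -10, 0], [0, 0, 0]],
  [[30, -10, 0], [0, 0, 0]],
  [[0, 0, 0], [0, 0, 0]],
  [[0, 0, 0], [0, 0, 0]],
])

```text
time_s: 11.78
position: [0.6473, 0.5033, 0.2182]
orientation: [[0.73, 0.683, -0.001], [0.683, -0.73, -0.002], [-0.002, 0.001, -1.0]]
wrist_force: [0.6, -0.1, 0.8]
finger_gap: 0.0004
finger_force: 0.0
```

Run:
```python
from cell import vision
import cv2,numpy as np
f=lambda n:np.mean([vision.get_image(n)["color"].astype(float) for _ in range(6)],0).astype(np.uint8)[:,:,::-1]
s=f("scene");t=f("top");cv2.imwrite("pics/s4.png",s);cv2.imwrite("pics/t4.png",t)
a=cv2.resize(s[270:340,240:310],None,fx=5,fy=5,interpolation=cv2.INTER_CUBIC)
b=cv2.resize(t[240:332,272:372],None,fx=4.5,fy=4.5,interpolation=cv2.INTER_CUBIC)
a=cv2.copyMakeBorder(a,0,b.shape[0]-a.shape[0],0,0,cv2.BORDER_CONSTANT);m=cv2.hconcat([a,b]);print(a.shape,m.shape);cv2.imwrite("pics/m4.png",m)
```

```text
(414, 350, 3) (414, 800, 3)
```

View pics/m4.png

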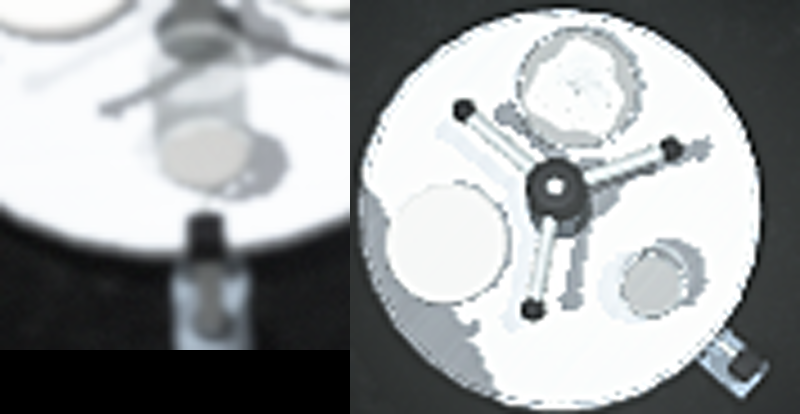

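The wheel is clear of the finger now. In the top half the balls are at (464,110), (672,149) and (533,309), the beaker base at (653,285) and the post at (746,364). In the scene half the base is at (205,155) and the post at (206,222).

Run:
```python
from h import *
t=lambda a,b,z:w("top",272+(a-350+.5)/4.5-.5,240+(b+.5)/4.5-.5,z)
s=lambda a,b,z:w("scene",240+(a+.5)/5-.5,270+(b+.5)/5-.5,z)
for p in((464,110),(672,149),(533,309)):pol("ball",t(*p,.135))
pol("bk t",t(653,285,.03));pol("post t",t(746,364,.082));pol("bk s",s(205,155,.03));pol("post s",s(206,222,.082));
# expected pixels at station for various pointer angles
for a in(-131,-132,-133,-134):
    r=np.radians(a);d=np.array([np.cos(r),np.sin(r)])
    u,v=px("top",[*(c+.18*d),.082]);x,y=px("scene",[*(c+.18*d),.082]);u2,v2=px("top",[*(c+.09*d),.03]);x2,y2=px("scene",[*(c+.09*d),.03])
    print(a,"post",np.round([(u-271.5)*4.5+350,(v-239.5)*4.5,(x-239.5)*5,(y-269.5)*5]),"bk",np.round([(u2-271.5)*4.5+350,(v2-239.5)*4.5,(x2-239.5)*5,(y2-269.5)*5]))
import cv2
# dark post cap centroid in both
for n,(x0,x1,y0,y1),cam in(("t4",(352,366,312,328),"top"),("s4",(272,290,308,322),"scene")):
    g=cv2.cvtColor(cv2.imread(f"pics/{n}.png"),6)[y0:y1,x0:x1];print(n);print(g)
```

```text
ball [0.5895 0.1285] r 86.3 ang 47.9
ball [ 0.558  -0.0184] r 86.9 ang -72.4
ball [0.4474 0.0821] r 86.1 ang 168.1
bk t [ 0.4718 -0.004 ] r 90.9 ang -131.2
post t [ 0.4091 -0.0681] r 180.5 ang -132.8
bk s [ 0.4686 -0.0036] r 92.8 ang -132.9
post s [ 0.4083 -0.0693] r 182.0 ang -132.7
-131 post [751. 358. 218. 218.] bk [653. 284. 211. 151.]
-132 post [748. 361. 211. 219.] bk [652. 286. 208. 151.]
-133 post [746. 365. 204. 219.] bk [650. 288. 205. 151.]
-134 post [743. 368. 197. 220.] bk [649. 289. 202. 152.]
t4
[[255 236 241  56  44  55  59  61  60  61  60  59  58  58]
 [190 255  73 145 127  49  59  62  62  60  58  58  58  58]
 [254 125 163 173 193  71  45  54  62  59  59  58  58  60]
 [208 187 160 191 198 194 108  45  52  56  58  59  55  58]
 [103 209 255 228 168 201 202 121  52  54  55  56  55  55]
 [194 189 178 252 221 173 176 117  67  56  54  55  55  54]
 [168 198 186 163 249 246  62  65  68  62  59  53  53  54]
 [162 163 164 164 177 118  60  70  71  73  64  50  50  51]
 [164 163 167 167 129  62  74  76  75  73  72  75  91  48]
 [169 167 168 165  51  76  81  79  76  72  65 101 124
[... 714 characters left out ...]
214 241 251 252 253 253]
 [253 253 253 251 237 185 128  95  81  76  79  99 158 226 249 252 253 253]
 [253 253 252 249 225 151  86  56  48  47  48  66 134 217 247 252 253 253]
 [252 252 252 248 219 140  75  48  43  44  45  62 128 212 246 252 253 253]
 [252 252 252 247 216 136  73  48  45  45  44  59 121 201 243 251 252 252]
 [251 251 251 245 213 134  71  45  40  42  42  51 103 180 233 245 246 244]
 [244 244 243 235 197 125  64  37  32  33  34  42  80 145 201 219 214 202]
 [209 209 207 194 158 103  56  30  27  29  28  32  59 104 143 155 146 133]
 [139 139 140 135 116  80  45  28  27  25  26  29  46  75  99 104  96  84]
 [ 85  86  90  95  87  65  43  36  36  36  36  39  44  63  77  78  69  52]]
```

```bash
python3 -c "
from cell import bot
print(bot.hand_in())"
```

```text
the job is handed in; nothing more can be done
None
```

I turned the carousel clockwise about 38° by pushing one spoke. The beaker now stands within about 1° (1–2 mm) of the pointer line, measured from the camera images. The arm is clear, nothing else was touched as far as I could see, and the job was handed in after about 12 s.

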